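# Clamp a spice jar firmly in a ratchet jar clamp

### The arm

A 6-joint arm with a two-finger parallel gripper is mounted at the origin on a cart in front of the work surface, level with it; the furniture and walls round the work are solid. World frame = base frame: x ahead of the robot, y to its left, z up, the work surface at z = 0. Lengths are in m, angles in rad, forces in N, time in s.
With the tool pointing down it reaches from about 0.375 to 0.9 m from the base axis. Payload 3.1 kg.
Tool frame: the origin (TCP) lies on the mounting face of the last link; the fingertips stand 173 mm ahead of it and the grasp point (between the pads) lies manip.grasp_offset ahead of it (manip.grasp_offset is the distance from the TCP to the grasp point, in m); z points along the fingers, y is the line along which they close (so a half turn about z gives the same grasp; the last joint's range is limited). The gripper opens to 85 mm and grips with 20 to 120 N. Pads are 22 mm wide; open, the fingers measure 114 mm over their backs; the gripper's body (76 mm by 85 mm) begins 54 mm behind the grasp point. The pads swing forward as they close: fully open they stand 13 mm farther back than shut.
Start: joints at [-1.413, 0.527, 1.433, -0, 1.181, -0.178], TCP at [0.207, -0.59, 0.405] pointing down, gripper open.
Joint ranges: [-3.08, 3.08], [-0.75, 2.2], [0.22, 2.44], [-1.43, 4.57], [0, 2.65], [-2.85, 2.85]. Speed limits (rad/s): [2.79, 2.79, 3.14, 3.14, 3.14, 3.14].

### API

Orientations are given as a unit quaternion [x, y, z, w].
In Python, from cell import manip, vision gives the robot as it stands.
- The arm moves only by the tool step_arm, never from a script. Its argument "steps" is a list of rows, each a list of 3 entries, a list of its own where there are three numbers: the opening, from 0 (shut) to 1 (fully open), then the shift along the world's x, y, z in mm, then the turn, a rotation vector about the world's x, y, z in degrees. A call has 1 to 8 rows; each row shifts and turns the commanded pose from where the row before left it; what a row does not reach is not made up. A row lasts 1/10 s, in which the tool goes at most 50 mm and 8.59 degrees, less where a joint would pass 70% of its speed; a pose out of reach is approached as far as the arm can. A call is refused whole if a number of a shift passes 50 or a number of a turn 8.59, either way. A call with a gripper value outside its range is refused whole. The fingers move at their own pace and stop on an object; the grip force is fixed at half the most. Time passes only in rows, so rows that do not move let the fingers close. It gives the time, the measured TCP pose, the force, the opening and the grip force at its end, in the units of the state.
- manip.observe(): the state, without advancing time (a new reading comes with each control period).
- vision.get_image(name): name is "side" or "top" or "wrist"; returns the picture (384x512x3 uint8, red, green, blue); there is no depth.
- vision.camera_info(name): a dict with "intrinsics" (3x3 intrinsics, pixels), "dist_coeffs" ([k1, k2, p1, p2, k3] as OpenCV has them; the pictures are not rectified), "xyz" and "orientation" of the camera in the world; the wrist camera has in their place "mount" (4x4, takes a point from camera to tool coordinates, whose origin is the TCP and whose axes are the flange's). Camera axes: x right, y down, z forward; pixel columns grow to the right and rows downward; lengths in m; the calibration is good to about 2 mm. A picture is of the moment at which its call begins: read the wrist's pose just before it. camera_info takes no time and is no camera call.
- manip.sign_off(): hands the job in; it is judged then, once.
The state is a dict: "time_s": time; "q": joint angles; "joint_velocities": joint speeds; "tau": joint torques, N m; "position": TCP position; "orientation": TCP orientation; "contact_force": force on the tool from outside, world axes, zero at the start; "wrist_torque": the same for the moment, N m; "gripper_width": opening from 0.0 (shut) to 1.0 (fully open); "gripper_force": force on a finger pad.
Only numpy, scipy, OpenCV 4.12 (cv2) and the standard library are available. Lean on these libraries where they do the work, as an engineer would, in place of code of your own. Each camera call takes 0.05 s, during which the arm holds its last target. There are 200 camera calls.

### The job

Stand the spice jar upright on the floor of the ratchet jar clamp, nestled in its V-shaped jaw, and let go of it. Then squeeze and release the clamp's sprung trigger again and again, watching how hard it resists, until the sliding jaw grips the jar firmly, but gently enough not to crack the glass, and leave the trigger released. Move the sliding jaw only by the trigger, and leave the egg timer, mug, garlic and matchbox where they are.

Things in the scene. Friction and masses are not known exactly. Their poses are not given: they have to be found in the camera images.
- clamp: ratchet jar clamp, fixed to the table; dark steel base 222 x 64 x 20 mm. Origin: at table height below the bottom line of the V jaw; +x points to the sliding jaw (about to the robot's right), z up. In order from -x to +x: trigger, handle, V jaw, jar's place, sliding jaw. The V jaw, 22 to 70 mm above the table, 49 mm wide, has two upright rubber faces 25 degrees off square, opening to +x
- seat (a point): point on the clamp's floor (the base's top, 20 mm above the table) where the middle of the jar's foot is when the jar touches both faces of the V jaw: 25.5 mm to +x of the clamp's origin; axes as the clamp
- handle_grip (a point): centre of the fixed black handle at gripping height, 137 mm above the table: an upright post 18 mm thick along the clamp's x, 26 mm wide, top at 157 mm, rooted in a black housing whose top is 66 mm above the table. 60 mm to -x of the clamp's origin; axes as the clamp
- trigger_grip (a point): middle of the outer (-x) face of the upright grey trigger bar, about 137 mm above the table; bar 10 mm thick, 22 mm wide, top at 152 mm, on the -x side of the handle. At rest this face is 54 mm from the handle's far (+x) face; fully squeezed 36 mm: it moves 18 mm towards the handle, which stays fixed
- trigger (a joint): angle of the trigger about its pin 52 mm above the table: 0 at rest, 0.212 rad fully squeezed; a spring brings it back. With the jaw running free it resists with 3 to 11 N at gripping height. A full squeeze and release moves the jaw on by 3 or 6 mm: it catches in clicks of 3.2 mm (about 9 N of grip each) and springs back to the last click when the trigger returns
- sliding_jaw: toothed bar with an upright jaw plate (36 mm wide, 22 to 68 mm above the table) whose springy rubber pad faces the V jaw; pad face 83 mm to +x of this origin. Moves along the clamp's -x; at the start 11 to 31 mm clear of a seated jar. Grip rises by 1.5 to 2 N per N at the trigger; over 6 N left after release is firm: got when the trigger, squeezed, resists with 20 to 23 N; 40 N (over 25 N at the trigger) cracks the glass
- jar_mid (a point): middle of the spice jar, half-way up (52.5 mm above its foot); z along the jar
- jar: the spice jar to be clamped: round glass jar with screw cap, 46 mm across, 105 mm tall; it stands by itself to the robot's right of the clamp, nearer to the robot than the other jars. Origin: middle of its foot; z up
- egg_timer: kitchen egg timer, 66 mm across, 64 mm high, behind the work; must stay. Origin: middle of its foot
- garlic: head of garlic, 60 mm across, behind the clamp; must stay. Origin: its underside
- mug: mug 79 mm across with handle, 96 mm high, behind the clamp; must stay. Origin: middle of its foot
- matchbox: matchbox 36 x 54 x 14 mm, behind and left of the clamp; must stay. Origin: its underside
Mind the look-alikes: they are no part of the job. Leave any blue look-alike of the jar alone.

How it is judged:
By the outcome, as a careful person would: the job done as asked, in the order asked, and still so for the second after the job is handed in, with the robot touching nothing.
It also fails if it takes over 64 s, if anything falls off the work surface, if the arm or the gripper's body presses on something with over 40 N, if the wrist force passes 120 N, or if a joint passes its speed limit or range.

## Working session

There is one attempt and no reset: what is moved stays moved. The work goes in short steps, Python scripts to look and compute and a tool call to move; the robot and the scene stay as the last step left them, time stands still between calls to the robot, and variables do not carry over. Pictures are saved under pics/ and viewed, at most 10 in all, crops included, and the job is handed in when it is done.

Besides the shell and the picture viewer there is one more tool, called after "Emit:" in YAML: its name, and indented under it one key for each argument. step_arm: Moves the arm, as the interface text tells. Its arguments: {"type":"object","properties":{"steps":{"type":"array"}},"required":["steps"]}

```bash
mkdir -p pics; ls; python3 - <<'E'
from cell import manip, vision
import cv2,numpy as np
s=manip.observe();print(s['position'],s['orientation'],manip.grasp_offset,s['gripper_width'])
ims=[]
for n in("side","top"):
    im=vision.get_image(n);cv2.imwrite(f"pics/{n}0.png",im[:,:,::-1])
    c=vision.camera_info(n);print(n,c)
print(vision.camera_info("wrist"))
E
```

```text
pics
[ 0.20651448 -0.58950961  0.40372456] [ 9.85852336e-01  1.67612486e-01 -2.25929636e-06 -1.10769154e-03] 0.1547 0.9994883881943422
side {'intrinsics': array([[480.04803235,   0.        , 254.13423448],
       [  0.        , 480.04803235, 196.0710294 ],
       [  0.        ,   0.        ,   1.        ]]), 'dist_coeffs': array([0.0685119, 0.       , 0.       , 0.       , 0.       ]), 'xyz': array([0.25716265, 1.21386031, 0.63105552]), 'orientation': array([-0.12349473,  0.83575219, -0.5308004 ,  0.06721809])}
top {'intrinsics': array([[469.37519864,   0.        , 252.93968135],
       [  0.        , 469.37519864, 189.75844914],
       [  0.        ,   0.        ,   1.        ]]), 'dist_coeffs': array([-0.04238518,  0.        ,  0.        ,  0.        ,  0.        ]), 'xyz': array([0.46397602, 0.11927959, 1.17106326]), 'orientation': array([-0.70068527,  0.71234865, -0.02077846,  0.03417323])}
{'intrinsics': array([[310.98899688,   0.        , 257.31988141],
       [  0.        , 310.98899688, 197.52789849],
       [  0.        ,   0.        ,   1.        ]]), 'dist_coeffs': array([-0.07516265,  0.        ,  0.        ,  0.        ,  0.        ]), 'mount': array([[ 7.21706039e-04, -9.50492619e-01, -3.10746297e-01,
         8.04188292e-02],
       [ 9.99999726e-01,  7.37862599e-04,  6.55611580e-05,
        -2.20609726e-04],
       [ 1.66972674e-04, -3.10746259e-01,  9.50492890e-01,
         3.15929947e-02],
       [ 0.00000000e+00,  0.00000000e+00,  0.00000000e+00,
         1.00000000e+00]])}
```

View pics/top0.png

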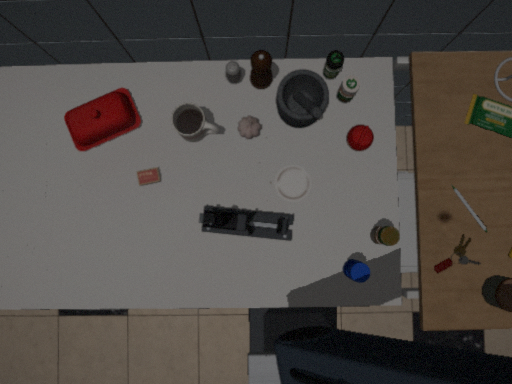

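View pics/side0.png

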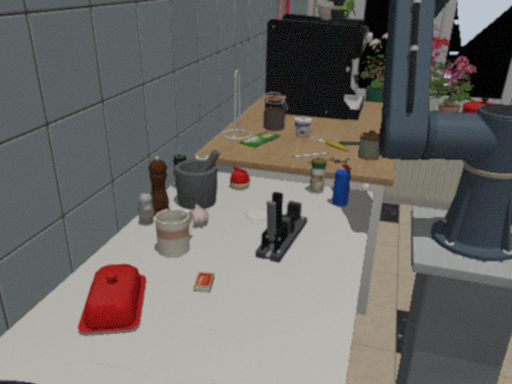

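Top view: clamp at about (247,222) with its handle end on the left at (210,216). Jar candidates are the ochre-capped one at (387,236), the blue one at (358,271), the green-capped one at (335,60) and the white-capped one at (349,88), plus a dark jar on the side counter at (505,293). By the description I choose (387,236), seen at (318,177) in the side view, and check it in a close crop.

```bash
cat > h.py <<'E'
from cell import manip, vision
import cv2,numpy as np
from scipy.spatial.transform import Rotation as R
def cam(n,s=None):
    c=vision.camera_info(n)
    if n=="wrist":
        T=np.eye(4);T[:3,:3]=R.from_quat(s['orientation']).as_matrix();T[:3,3]=s['position'];T=T@c['mount'];return c,T[:3,3],T[:3,:3]
    return c,np.array(c['xyz']),R.from_quat(c['orientation']).as_matrix()
def ray(n,px,s=None):
    c,o,M=cam(n,s)
    u=cv2.undistortPoints(np.array([[px]],float),c['intrinsics'],c['dist_coeffs'])[0,0]
    d=M@np.array([u[0],u[1],1]);return o,d/np.linalg.norm(d)
def onz(n,px,z,s=None):
    o,d=ray(n,px,s);return o+d*(z-o[2])/d[2]
def proj(n,P,s=None):
    c,o,M=cam(n,s)
    return cv2.projectPoints(((np.atleast_2d(P)-o)@M),np.zeros(3),np.zeros(3),c['intrinsics'],c['dist_coeffs'])[0][:,0]
E
python3 - <<'E'
from h import *
t=cv2.imread("pics/top0.png");s=cv2.imread("pics/side0.png")
a=cv2.resize(t[195:255,190:300],None,fx=7,fy=7,interpolation=cv2.INTER_CUBIC)[:, :770]
b=cv2.resize(s[150:210,290:360],None,fx=5.5,fy=5.5,interpolation=cv2.INTER_CUBIC)
a=cv2.resize(a,(500,273));c=cv2.resize(t[215:290,335:410],(273,273),interpolation=cv2.INTER_CUBIC)
d=cv2.resize(s[185:260,250:312],(270,327),interpolation=cv2.INTER_CUBIC);b=cv2.resize(b,(381,327))
o=np.zeros((600,780,3),np.uint8);o[:273,:500]=a;o[:273,503:776]=c;o[273:,:381]=b;o[273:,390:660]=d
cv2.imwrite("pics/crop1.png",np.clip(o*1.6,0,255).astype(np.uint8))
print("jar cap",onz("top",(388,236),.105),"side cap",onz("side",(318,163),.105), "blue",onz("top",(359,271),.105))
print("base ends",onz("top",(202,223),.02),onz("top",(290,232),.02))
E
```

```text
jar cap [ 0.43723301 -0.16441426  0.105     ] side cap [ 0.43864584 -0.14252924  0.105     ] blue [ 0.36006728 -0.0965145   0.105     ]
base ends [0.47418084 0.26667874 0.02      ] [0.4488568  0.05156272 0.02      ]
```

View pics/crop1.png

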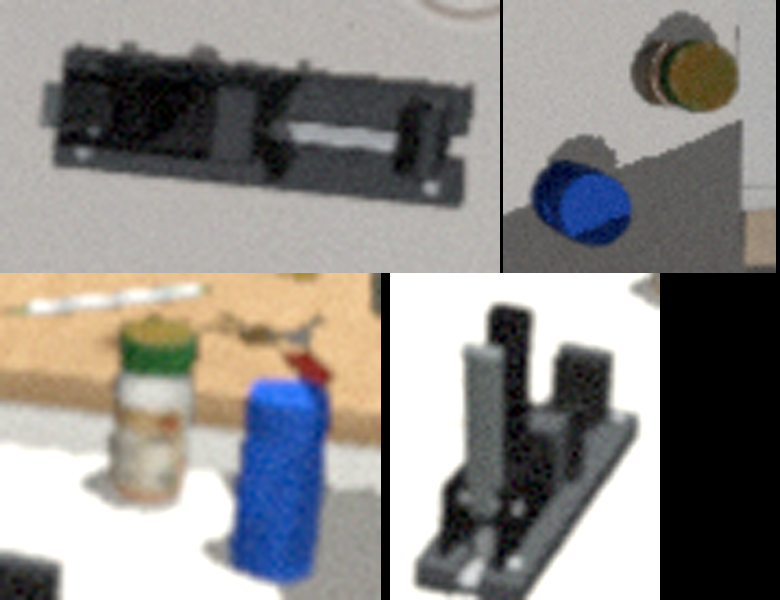

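The crop confirms a clear glass jar with a green, gold-topped cap at (387,236); the blue one at (358,271) stays put. I go above the jar with the tool's y across the clamp.

Emit:
step_arm:
  steps:
    - [1,[29,45,0],[0,0,8]]
    - [1,[29,45,0],[0,0,8]]
    - [1,[29,45,0],[0,0,8]]
    - [1,[29,45,0],[0,0,8]]
    - [1,[29,45,0],[0,0,8]]
    - [1,[29,45,0],[0,0,8]]
    - [1,[29,45,0],[0,0,8]]
    - [1,[28,45,0],[0,0,8]]

```text
time_s: 0.9
position: [0.4233, -0.2514, 0.4045]
orientation: [0.745, 0.667, 0.0, -0.0]
contact_force: [0.8, -1.3, -0.3]
gripper_width: 0.997
gripper_force: 0.0
```

Emit:
step_arm:
  steps:
    - [1,[0,45,0],[0,0,0]]
    - [1,[0,25,0],[0,0,0]]
    - [1,[0,0,0],[0,0,0]]
    - [1,[0,0,0],[0,0,0]]

```text
time_s: 1.3
position: [0.4227, -0.1829, 0.4047]
orientation: [0.747, 0.665, -0.0, 0.0]
contact_force: [0.4, -0.7, -0.9]
gripper_width: 1.003
gripper_force: 0.0
```

```bash
python3 - <<'E'
from h import *
import json
s=manip.observe();print(s['position'],s['orientation'],s['q'],s['time_s'],s['contact_force'])
im=vision.get_image("wrist");cv2.imwrite("pics/w1.png",im[:,:,::-1])
json.dump({k:list(map(float,s[k])) for k in('position','orientation')},open("w1.json","w"))
print(proj("wrist",[[.437,-.158,.105],[.437,-.158,0]],s))
E
```

```text
[ 0.4227466  -0.18292581  0.40474376] [ 7.46718291e-01  6.65140339e-01 -1.38429241e-04  3.22083116e-04] [-6.51644061e-01  3.07284820e-01  1.83045424e+00 -4.67705207e-04
  1.00327394e+00 -5.35960033e-01] 1.3 [ 0.37635828 -0.6803219  -0.86278326]
[[269.52073997 160.58718659]
 [266.11859206 143.18716197]]
```

View pics/w1.png

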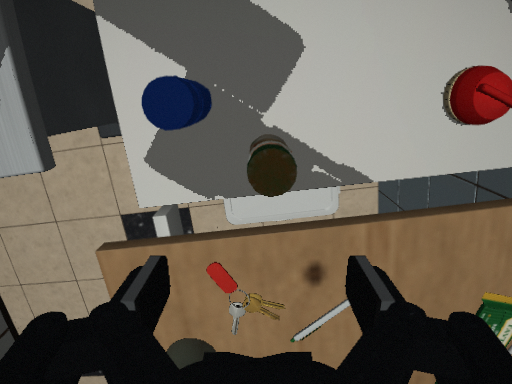

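The wrist view shows the jar's gold cap at about (273,170) and the blue jar at (177,102). I refine the jar from the cap and triangulate it with the top view.

```bash
python3 - <<'E'
from h import *
import json
s=json.load(open("w1.json"))
im=cv2.imread("pics/w1.png");hsv=cv2.cvtColor(im,cv2.COLOR_BGR2HSV)
m=((hsv[...,0]>15)&(hsv[...,0]<40)&(hsv[...,1]>90)).astype(np.uint8)*255
m[:125]=0;m[200:]=0;m[:,:235]=0;m[:,310:]=0
m=cv2.morphologyEx(m,cv2.MORPH_OPEN,np.ones((3,3)))
c=max(cv2.findContours(m,0,1)[0],key=cv2.contourArea);e=cv2.minEnclosingCircle(c);print(e,cv2.contourArea(c),cv2.boundingRect(c))
p=onz("wrist",e[0],.105,s);print(p)
print("diam",np.linalg.norm(onz("wrist",(e[0][0]+e[1],e[0][1]),.105,s)-p)*2)
t=cv2.imread("pics/top0.png");h=cv2.cvtColor(t,cv2.COLOR_BGR2HSV)
m=((h[...,0]>15)&(h[...,0]<40)&(h[...,1]>120)).astype(np.uint8)*255
m[:220]=0;m[255:]=0;m[:,:365]=0;m[:,405:]=0
c=max(cv2.findContours(m,0,1)[0],key=cv2.contourArea);e2=cv2.minEnclosingCircle(c);print(e2);print(onz("top",e2[0],.105))
# clamp base corners at z=.02
P=[onz("top",q,.02) for q in[(204.3,205.6),(202.1,231.3),(291.6,240.1),(293.8,214.4)]]
for i in range(4):print(P[i],np.linalg.norm(P[i]-P[(i+1)%4]))
x=(P[2]-P[1]+P[3]-P[0])[:2];print("axis deg",np.degrees(np.arctan2(x[1],x[0])),"mid",np.mean(P,0))
E
```

```text
((271.6310119628906, 172.0760498046875), 24.54485321044922) 1745.0 (248, 148, 48, 49)
[ 0.43779382 -0.16846753  0.105     ]
diam 0.04348202040569243
((389.018798828125, 235.4323272705078), 9.341134071350098)
[ 0.43846821 -0.16676327  0.105     ]
[0.51680558 0.2606698  0.02      ] 0.06320610361813214
[0.45387794 0.26659632 0.02      ] 0.21991185521008821
[0.42911493 0.04808312 0.02      ] 0.06286599111455664
[0.4916198  0.04135451 0.02      ] 0.2207566994691936
axis deg -96.50833626668167 mid [0.47285456 0.15417594 0.02      ]
```

Emit:
step_arm:
  steps:
    - [1,[15,15,-30],[0,0,0]]
    - [1,[0,0,-40],[0,0,0]]
    - [1,[0,0,-40],[0,0,0]]
    - [1,[0,0,-25],[0,0,0]]
    - [1,[0,0,0],[0,0,0]]
    - [1,[0,0,0],[0,0,0]]

```text
time_s: 1.95
position: [0.4379, -0.1696, 0.2696]
orientation: [0.748, 0.664, -0.0, -0.0]
contact_force: [-0.4, -0.4, 0.1]
gripper_width: 0.999
gripper_force: 0.0
```

Emit:
step_arm:
  steps:
    - [1,[0,2,-25],[0,0,0]]
    - [1,[0,0,-20],[0,0,0]]
    - [1,[0,0,0],[0,0,0]]
    - [0.4,[0,0,0],[0,0,0]]
    - [0.4,[0,0,0],[0,0,0]]
    - [0.4,[0,0,0],[0,0,0]]
    - [0.4,[0,0,0],[0,0,0]]
    - [0.4,[0,0,0],[0,0,0]]

```text
time_s: 2.75
position: [0.4378, -0.1664, 0.2262]
orientation: [0.747, 0.665, 0.0, 0.001]
contact_force: [-1.3, -0.3, 7.0]
gripper_width: 0.516
gripper_force: 59.5
```

```bash
python3 - <<'E'
from h import *
s=manip.observe();print(s['position'],s['gripper_width'],s['gripper_force'],s['contact_force'])
im=vision.get_image("wrist");cv2.imwrite("pics/w2.png",im[:,:,::-1])
E
```

```text
[ 0.43777139 -0.16644342  0.22618125] 0.515727057204779 59.473839650745504 [-1.3058114  -0.3176135   7.01961041]
```

Emit:
step_arm:
  steps:
    - [0.4,[0,0,20],[0,0,0]]
    - [0.4,[0,0,40],[0,0,0]]
    - [0.4,[0,20,40],[0,0,0]]
    - [0.4,[5,40,40],[0,0,0]]
    - [0.4,[6,40,35],[0,0,0]]
    - [0.4,[6,45,0],[0,0,0]]
    - [0.4,[5,45,0],[0,0,0]]
    - [0.4,[0,35,0],[0,0,0]]

```text
time_s: 3.6
position: [0.4582, 0.0537, 0.3938]
orientation: [0.747, 0.665, 0.001, 0.001]
contact_force: [0.7, -1.0, -1.9]
gripper_width: 0.506
gripper_force: 61.2
```

Emit:
step_arm:
  steps:
    - [0.4,[0,0,0],[0,0,0]]
    - [0.4,[0,0,0],[0,0,0]]
    - [0.4,[0,0,0],[0,0,0]]

```text
time_s: 3.9
position: [0.4585, 0.0508, 0.3928]
orientation: [0.747, 0.664, -0.0, 0.0]
contact_force: [-0.8, 0.2, -1.9]
gripper_width: 0.507
gripper_force: 61.1
```

```bash
python3 - <<'E'
from h import *
import json
s=manip.observe();print(s['position'],s['orientation'],s['gripper_width'],s['time_s'],s['contact_force'])
im=vision.get_image("wrist")[:,:,::-1];cv2.imwrite("pics/w3raw.png",im)
json.dump({k:list(map(float,s[k])) for k in('position','orientation')},open("w3.json","w"))
o=cv2.resize(np.clip(im*2.0,0,255).astype(np.uint8),(800,600))
cv2.imwrite("pics/w3.png",o)
E
```

```text
[0.45849662 0.05080376 0.39284827] [ 7.47400060e-01  6.64374196e-01 -3.81308625e-05  2.77655068e-04] 0.5070209406359676 3.9 [-0.81597431  0.19466907 -1.90547281]
```

View pics/w3.png

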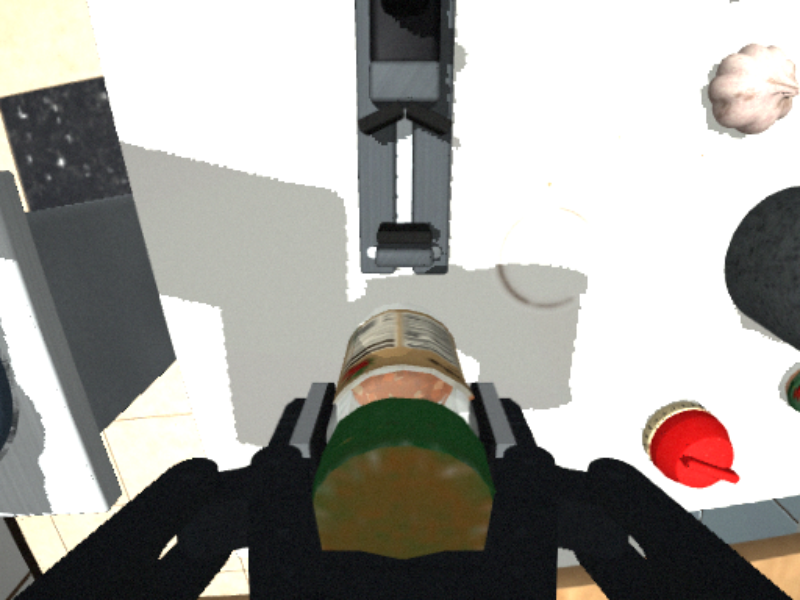

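```bash
python3 - <<'E'
from h import *
import json
s=json.load(open("w3.json"))
c,o,M=cam("wrist",s);print("cam",o)
im=cv2.imread("pics/w3raw.png")
cr=im[20:185,215:305];cv2.imwrite("pics/w3c.png",np.clip(cv2.resize(cr,None,fx=3.6*1,fy=3.6,interpolation=cv2.INTER_CUBIC)*2.5,0,255).astype(np.uint8))
k=1.5625
for n,q,z in[("vertex",(405,112),.07),("vertex20",(405,112),.022),("VL",(360,133),.07),("VR",(450,133),.07),("base end L",(361,272),.02),("base endR",(447,272),.02),("base L up",(357,2),.02),("pad",(404,222),.068)]:
    print(n,onz("wrist",(q[0]/k,q[1]/k),z,s))
E
```

```text
cam [0.46815525 0.13062638 0.36122173]
vertex [0.47264091 0.15126143 0.07      ]
vertex20 [0.47338025 0.15466256 0.022     ]
VL [0.44590132 0.14301591 0.07      ]
VR [0.49679522 0.13706529 0.07      ]
base end L [0.42938678 0.05052807 0.02      ]
base endR [0.49104674 0.04327738 0.02      ]
base L up [0.45107521 0.2244236  0.02      ]
pad [0.46489324 0.08938471 0.068     ]
```

View pics/w3c.png

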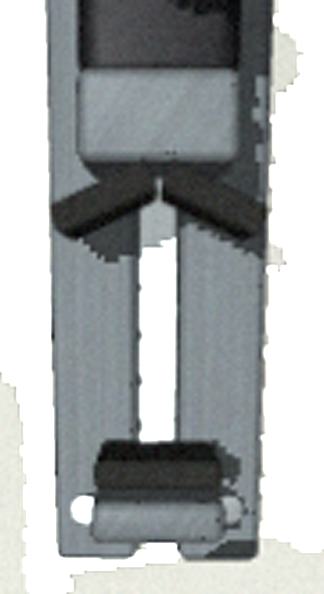

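```bash
python3 - <<'E'
from h import *
import json
s=json.load(open("w3.json"))
f=lambda q:(215+q[0]/3.6,20+q[1]/3.6)
A=lambda q,z:onz("wrist",f(q),z,s)
a=np.radians(-96.5);ex=np.array([np.cos(a),np.sin(a)]);ey=np.array([-ex[1],ex[0]])
base=A((60,555),.02);base2=A((258,555),.02);print(base,base2,np.linalg.norm(base-base2))
mid=((base+base2)/2)[:2]
for n,q,z in[("v bot",(159,199),.022),("v top",(159,189),.07),("L bot",(62,237),.022),("R bot",(255,237),.022),("pad top",(159,459),.068)]:
    p=A(q,z);print(n,p,"along from base end",(p[:2]-mid)@ex*1e3,(p[:2]-mid)@ey*1e3)
E
```

```text
[0.43007505 0.05034525 0.02      ] [0.49169623 0.0431005  0.02      ] 0.062045590585067055
v bot [0.47294155 0.15117116 0.022     ] along from base end -105.14164224340034 0.15452910364063632
v top [0.47253272 0.15058214 0.07      ] along from base end -104.51012891220637 -0.18499271429822717
L bot [0.4440118  0.14412681 0.022     ] along from base end -94.86763668316411 -27.791811147462226
R bot [0.49921495 0.13767041 0.022     ] along from base end -94.70191048147613 27.78736600132619
pad top [0.46487253 0.08424048 0.068     ] along from base end -37.727765839108365 -0.28584958503497465
```

Emit:
step_arm:
  steps:
    - [0.4,[5,25,0],[0,0,0]]
    - [0.4,[6,35,0],[0,0,0]]
    - [0.4,[0,14,-10],[0,0,0]]
    - [0.4,[0,0,-20],[0,0,0]]
    - [0.4,[0,0,-15],[0,0,0]]
    - [0.4,[0,0,-10],[0,0,0]]
    - [0.4,[0,0,0],[0,0,0]]
    - [0.4,[0,0,0],[0,0,0]]

```text
time_s: 4.75
position: [0.4698, 0.1248, 0.3376]
orientation: [0.748, 0.664, -0.0, -0.0]
contact_force: [0.1, 0.2, -1.6]
gripper_width: 0.509
gripper_force: 61.1
```

Emit:
step_arm:
  steps:
    - [0.4,[0,0,-20],[0,0,0]]
    - [0.4,[0,0,-25],[0,0,0]]
    - [0.4,[0,0,-20],[0,0,0]]
    - [0.4,[0,0,-14],[0,0,0]]
    - [0.4,[0,0,-3],[0,0,0]]
    - [0.4,[0,0,0],[0,0,0]]
    - [0.4,[0,0,0],[0,0,0]]

```text
time_s: 5.45
position: [0.4701, 0.1253, 0.2566]
orientation: [0.747, 0.665, 0.001, 0.001]
contact_force: [0.7, -0.7, -1.2]
gripper_width: 0.51
gripper_force: 61.1
```

Lower until floor contact.

Emit:
step_arm:
  steps:
    - [0.4,[0,-1,-5],[0,0,0]]
    - [0.4,[0,0,-3],[0,0,0]]
    - [0.4,[0,0,0],[0,0,0]]
    - [0.4,[0,0,0],[0,0,0]]

```text
time_s: 5.85
position: [0.4696, 0.1244, 0.2477]
orientation: [0.747, 0.665, -0.0, 0.0]
contact_force: [-0.2, 0.5, -1.3]
gripper_width: 0.51
gripper_force: 61.1
```

Emit:
step_arm:
  steps:
    - [0.4,[0,0,-1],[0,0,0]]
    - [0.4,[0,0,-1],[0,0,0]]
    - [0.4,[0,0,0],[0,0,0]]
    - [0.4,[0,0,0],[0,0,0]]

```text
time_s: 6.25
position: [0.4696, 0.1245, 0.2462]
orientation: [0.747, 0.665, 0.0, 0.0]
contact_force: [-2.2, -0.2, 6.1]
gripper_width: 0.508
gripper_force: 61.6
```

Standing on the clamp floor. Now slide towards the V.

Emit:
step_arm:
  steps:
    - [0.4,[0,1,0.5],[0,0,0]]
    - [0.4,[0.1,0.7,0],[0,0,0]]
    - [0.4,[0,0,0],[0,0,0]]
    - [0.4,[0,0,0],[0,0,0]]

```text
time_s: 6.65
position: [0.4698, 0.126, 0.2462]
orientation: [0.747, 0.665, 0.0, 0.0]
contact_force: [-0.3, -2.1, 4.2]
gripper_width: 0.511
gripper_force: 61.2
```

Emit:
step_arm:
  steps:
    - [0.4,[0.1,0.8,0],[0,0,0]]
    - [0.4,[0.1,0.7,0],[0,0,0]]
    - [0.4,[0,0,0],[0,0,0]]
    - [0.4,[0,0,0],[0,0,0]]

```text
time_s: 7.05
position: [0.47, 0.1276, 0.2462]
orientation: [0.747, 0.665, 0.0, 0.0]
contact_force: [-0.1, -3.0, 3.9]
gripper_width: 0.507
gripper_force: 61.3
```

Emit:
step_arm:
  steps:
    - [0.4,[0.1,0.8,0],[0,0,0]]
    - [0.4,[0.1,0.7,0],[0,0,0]]
    - [0.4,[0,0,0],[0,0,0]]
    - [0.4,[0,0,0],[0,0,0]]

```text
time_s: 7.45
position: [0.4701, 0.1287, 0.2462]
orientation: [0.747, 0.665, -0.0, 0.0]
contact_force: [-1.4, -6.1, 5.1]
gripper_width: 0.51
gripper_force: 61.4
```

Emit:
step_arm:
  steps:
    - [0.4,[0.1,0.8,0],[0,0,0]]
    - [0.4,[0,0,0],[0,0,0]]
    - [0.4,[0,0,0],[0,0,0]]

```text
time_s: 7.75
position: [0.4702, 0.1291, 0.2463]
orientation: [0.747, 0.665, -0.001, 0.001]
contact_force: [-0.1, -8.9, 5.1]
gripper_width: 0.51
gripper_force: 61.3
```

Seated against the V. Release and rise.

Emit:
step_arm:
  steps:
    - [0.56,[0,0,0],[0,0,0]]
    - [0.65,[0,0,0],[0,0,0]]
    - [0.8,[0,0,0],[0,0,0]]
    - [0.9,[0,0,0],[0,0,0]]
    - [0.9,[0,0,15],[0,0,0]]
    - [0.9,[0,0,40],[0,0,0]]
    - [0.9,[0,0,45],[0,0,0]]
    - [0.9,[0,0,20],[0,0,0]]

```text
time_s: 8.55
position: [0.4708, 0.1302, 0.3694]
orientation: [0.747, 0.665, 0.002, 0.002]
contact_force: [1.1, -0.1, -0.1]
gripper_width: 0.9
gripper_force: 0.0
```

```bash
python3 - <<'E'
from h import *
import json
s=manip.observe();print(s['position'],s['orientation'],s['gripper_width'],s['time_s'],s['contact_force'])
im=vision.get_image("wrist")[:,:,::-1];sd=vision.get_image("side")[:,:,::-1]
cv2.imwrite("pics/w4raw.png",im)
json.dump({k:list(map(float,s[k])) for k in('position','orientation')},open("w4.json","w"))
a=cv2.resize(im[:,120:420],(400,512));b=cv2.resize(sd[170:270,240:318],(400,512),interpolation=cv2.INTER_CUBIC)
cv2.imwrite("pics/w4.png",np.clip(np.hstack([a*1.8,b*1.2]),0,255).astype(np.uint8))
E
```

```text
[0.47083825 0.13023622 0.36938099] [0.74712491 0.66467791 0.00224558 0.00161666] 0.9002098585989705 8.55 [ 1.08949448 -0.09388781 -0.13042052]
```

View pics/w4.png

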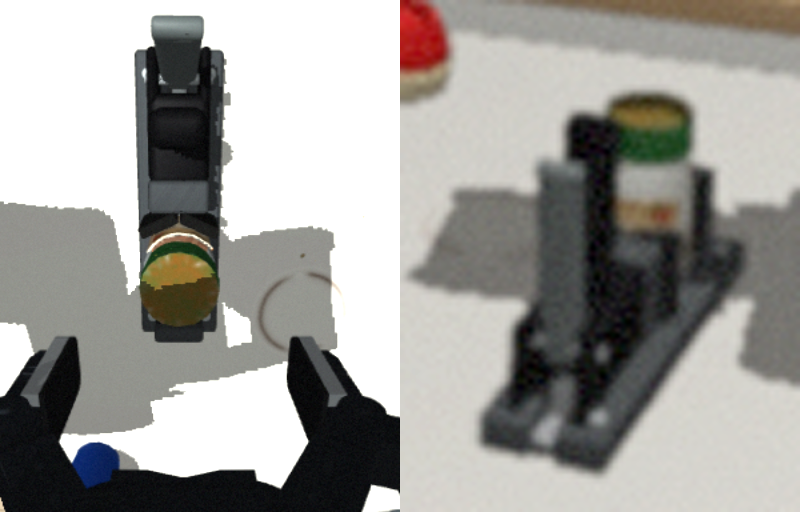

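The wrist view shows the jar standing in the V with its cap at (180,285), and the trigger's top at (178,25); the side view has it upright. I'll shut the fingers and push the trigger from its outer side.

Emit:
step_arm:
  steps:
    - [0.5,[2,20,0],[0,0,0]]
    - [0,[5,40,0],[0,0,0]]
    - [0,[5,45,0],[0,0,0]]
    - [0,[4,35,0],[0,0,0]]
    - [0,[1,11,0],[0,0,0]]
    - [0,[0,0,-10],[0,0,0]]
    - [0,[0,0,-10],[0,0,0]]
    - [0,[0,0,0],[0,0,0]]

```text
time_s: 9.45
position: [0.4862, 0.2793, 0.3436]
orientation: [0.748, 0.664, -0.003, -0.001]
contact_force: [-0.8, -0.1, 0.4]
gripper_width: 0.0
gripper_force: 0.0
```

```bash
python3 - <<'E'
from h import *
import json
s=json.load(open("w4.json"))
for q in[(239,12),(268,12)]:print(onz("wrist",q,.152,s))
E
```

```text
[0.47713042 0.25539017 0.152     ]
[0.49266154 0.25358781 0.152     ]
```

Emit:
step_arm:
  steps:
    - [0,[0,0,-20],[0,0,0]]
    - [0,[0,0,-20],[0,0,0]]
    - [0,[0,0,-11],[0,0,0]]
    - [0,[0,-4,0],[0,0,0]]
    - [0,[-0.5,-4,0],[0,0,0]]
    - [0,[0,0,0],[0,0,0]]
    - [0,[0,0,0],[0,0,0]]

```text
time_s: 10.15
position: [0.487, 0.2727, 0.2961]
orientation: [0.747, 0.664, 0.001, 0.0]
contact_force: [0.4, 0.3, -0.2]
gripper_width: 0.004
gripper_force: 0.0
```

Emit:
step_arm:
  steps:
    - [0,[-0.5,-5,-4],[0,0,0]]
    - [0,[-0.5,-4,0],[0,0,0]]
    - [0,[-0.5,-4,0],[0,0,0]]
    - [0,[0,0,0],[0,0,0]]
    - [0,[0,0,0],[0,0,0]]

```text
time_s: 10.65
position: [0.4855, 0.2606, 0.2919]
orientation: [0.748, 0.664, 0.002, -0.0]
contact_force: [-0.7, 5.5, 2.7]
gripper_width: -0.003
gripper_force: 2.7
```

Emit:
step_arm:
  steps:
    - [0,[-0.3,-3,0],[0,0,0]]
    - [0,[-0.3,-3,0],[0,0,0]]
    - [0,[0,0,0],[0,0,0]]
    - [0,[0,0,0],[0,0,0]]

```text
time_s: 11.05
position: [0.4848, 0.2552, 0.2922]
orientation: [0.748, 0.664, 0.002, -0.001]
contact_force: [-0.7, 7.9, 4.1]
gripper_width: 0.003
gripper_force: 3.8
```

Emit:
step_arm:
  steps:
    - [0,[-0.3,-3,0],[0,0,0]]
    - [0,[-0.2,-2,0],[0,0,0]]
    - [0,[0,0,0],[0,0,0]]
    - [0,[0,0,0],[0,0,0]]

```text
time_s: 11.45
position: [0.4843, 0.2507, 0.2923]
orientation: [0.748, 0.664, 0.003, -0.001]
contact_force: [-1.4, 9.6, 4.0]
gripper_width: 0.002
gripper_force: 5.0
```

Emit:
step_arm:
  steps:
    - [0,[-0.2,-1.5,0],[0,0,0]]
    - [0,[-0.1,-1.2,0],[0,0,0]]
    - [0,[0,0,0],[0,0,0]]
    - [0,[0,0,0],[0,0,0]]

```text
time_s: 11.85
position: [0.484, 0.2481, 0.2923]
orientation: [0.748, 0.664, 0.003, -0.001]
contact_force: [-1.6, 10.9, 4.3]
gripper_width: -0.002
gripper_force: 5.4
```

Emit:
step_arm:
  steps:
    - [0,[1.1,10,0],[0,0,0]]
    - [0,[1.2,11,0],[0,0,0]]
    - [0,[0,0,0],[0,0,0]]
    - [0,[-0.8,-7,0],[0,0,0]]
    - [0,[-0.8,-7,0],[0,0,0]]
    - [0,[-0.7,-6.5,0],[0,0,0]]
    - [0,[0,0,0],[0,0,0]]
    - [0,[0,0,0],[0,0,0]]

```text
time_s: 12.65
position: [0.4838, 0.248, 0.2918]
orientation: [0.748, 0.663, 0.003, -0.002]
contact_force: [-0.7, 12.6, 3.1]
gripper_width: 0.004
gripper_force: 6.1
```

```bash
python3 - <<'E'
from h import *
im=vision.get_image("top")[:,:,::-1];w=vision.get_image("wrist")[:,:,::-1]
t0=cv2.imread("pics/top0.png")
f=lambda i:cv2.resize(i[195:255,230:300],(400,343),interpolation=cv2.INTER_CUBIC)
cv2.imwrite("pics/j1.png",np.clip(np.hstack([f(t0),f(im)])*1.8,0,255).astype(np.uint8))
E
```

```text
(no output)
```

View pics/j1.png

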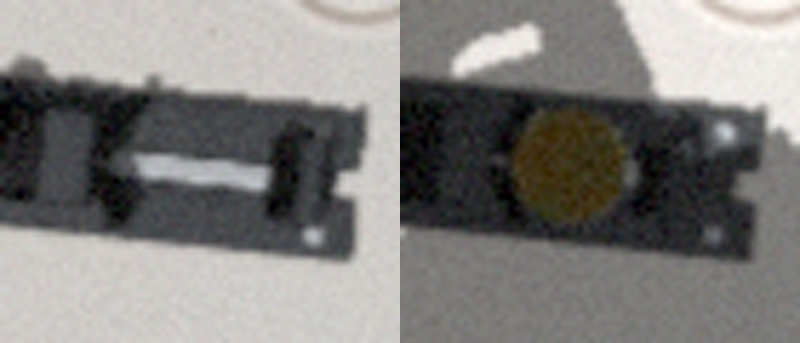

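The jaw has come on about 12 mm and leaves roughly 6 mm (pad edge at about (640,170), cap edge at about (630,170)). From here I squeeze in stages.

Emit:
step_arm:
  steps:
    - [0,[1.1,10,0],[0,0,0]]
    - [0,[1.2,11,0],[0,0,0]]
    - [0,[0,0,0],[0,0,0]]
    - [0,[-0.8,-7,0],[0,0,0]]
    - [0,[-0.8,-7,0],[0,0,0]]
    - [0,[-0.2,-1.5,0],[0,0,0]]
    - [0,[0,0,0],[0,0,0]]
    - [0,[0,0,0],[0,0,0]]

```text
time_s: 13.55
position: [0.4843, 0.2528, 0.2918]
orientation: [0.748, 0.664, 0.002, -0.001]
contact_force: [-0.4, 8.6, 2.8]
gripper_width: -0.001
gripper_force: 4.5
```

Emit:
step_arm:
  steps:
    - [0,[-0.3,-2.5,0],[0,0,0]]
    - [0,[0,0,0],[0,0,0]]
    - [0,[0,0,0],[0,0,0]]

```text
time_s: 13.85
position: [0.484, 0.2504, 0.2918]
orientation: [0.748, 0.664, 0.002, -0.001]
contact_force: [-1.8, 9.1, 4.6]
gripper_width: 0.001
gripper_force: 4.6
```

Still free profile. Finish this stroke.

Emit:
step_arm:
  steps:
    - [0,[-0.3,-2.5,0],[0,0,0]]
    - [0,[0,0,0],[0,0,0]]
    - [0,[0,0,0],[0,0,0]]

```text
time_s: 14.15
position: [0.4837, 0.2483, 0.2918]
orientation: [0.748, 0.664, 0.002, -0.001]
contact_force: [-0.6, 11.9, 3.2]
gripper_width: -0.001
gripper_force: 5.5
```

Emit:
step_arm:
  steps:
    - [0,[-0.1,-1,0],[0,0,0]]
    - [0,[0,0,0],[0,0,0]]
    - [0,[0,0,0],[0,0,0]]

```text
time_s: 14.45
position: [0.4836, 0.2479, 0.2918]
orientation: [0.748, 0.663, 0.003, -0.002]
contact_force: [-2.4, 14.0, 2.0]
gripper_width: -0.002
gripper_force: 6.9
```

Emit:
step_arm:
  steps:
    - [0,[1.1,10,0],[0,0,0]]
    - [0,[1.2,12,0],[0,0,0]]
    - [0,[0,0,0],[0,0,0]]
    - [0,[-0.8,-7,0],[0,0,0]]
    - [0,[-0.6,-5,0],[0,0,0]]
    - [0,[0,0,0],[0,0,0]]
    - [0,[0,0,0],[0,0,0]]

```text
time_s: 15.15
position: [0.4844, 0.2563, 0.2917]
orientation: [0.748, 0.664, 0.001, -0.001]
contact_force: [-1.9, 7.3, 4.5]
gripper_width: -0.003
gripper_force: 3.6
```

Emit:
step_arm:
  steps:
    - [0,[-0.3,-2.5,0],[0,0,0]]
    - [0,[0,0,0],[0,0,0]]
    - [0,[0,0,0],[0,0,0]]

```text
time_s: 15.45
position: [0.4842, 0.2547, 0.2918]
orientation: [0.748, 0.663, 0.002, -0.001]
contact_force: [-0.7, 10.4, 3.3]
gripper_width: 0.002
gripper_force: 5.5
```

The force is above the free profile, so the jaw is touching. Small steps now.

Emit:
step_arm:
  steps:
    - [0,[-0.1,-1.2,0],[0,0,0]]
    - [0,[0,0,0],[0,0,0]]
    - [0,[0,0,0],[0,0,0]]

```text
time_s: 15.75
position: [0.4841, 0.2539, 0.2918]
orientation: [0.748, 0.663, 0.003, -0.002]
contact_force: [-1.4, 12.6, 3.3]
gripper_width: -0.002
gripper_force: 6.4
```

Emit:
step_arm:
  steps:
    - [0,[-0.1,-1.2,0],[0,0,0]]
    - [0,[0,0,0],[0,0,0]]
    - [0,[0,0,0],[0,0,0]]

```text
time_s: 16.05
position: [0.484, 0.253, 0.2919]
orientation: [0.748, 0.663, 0.003, -0.002]
contact_force: [-1.0, 14.7, 3.0]
gripper_width: 0.004
gripper_force: 7.0
```

Emit:
step_arm:
  steps:
    - [0,[-0.2,-2,0],[0,0,0]]
    - [0,[0,0,0],[0,0,0]]
    - [0,[0,0,0],[0,0,0]]

```text
time_s: 16.35
position: [0.4838, 0.2513, 0.2919]
orientation: [0.749, 0.663, 0.003, -0.002]
contact_force: [-2.3, 15.1, 3.1]
gripper_width: -0.001
gripper_force: 7.7
```

Emit:
step_arm:
  steps:
    - [0,[-0.1,-1.2,0],[0,0,0]]
    - [0,[0,0,0],[0,0,0]]
    - [0,[0,0,0],[0,0,0]]

```text
time_s: 16.65
position: [0.4837, 0.2503, 0.292]
orientation: [0.749, 0.663, 0.004, -0.002]
contact_force: [-1.0, 15.5, 3.1]
gripper_width: 0.003
gripper_force: 8.2
```

Emit:
step_arm:
  steps:
    - [0,[-0.1,-1.2,0],[0,0,0]]
    - [0,[0,0,0],[0,0,0]]
    - [0,[0,0,0],[0,0,0]]

```text
time_s: 16.95
position: [0.4836, 0.2493, 0.292]
orientation: [0.749, 0.663, 0.004, -0.003]
contact_force: [-0.8, 17.0, 3.2]
gripper_width: -0.0
gripper_force: 8.7
```

Emit:
step_arm:
  steps:
    - [0,[-0.1,-1.2,0],[0,0,0]]
    - [0,[0,0,0],[0,0,0]]
    - [0,[0,0,0],[0,0,0]]

```text
time_s: 17.25
position: [0.4834, 0.2481, 0.292]
orientation: [0.749, 0.663, 0.004, -0.003]
contact_force: [-1.9, 18.3, 3.1]
gripper_width: 0.001
gripper_force: 8.9
```

Emit:
step_arm:
  steps:
    - [0,[1.1,10,0],[0,0,0]]
    - [0,[1.2,12,0],[0,0,0]]
    - [0,[0,0,0],[0,0,0]]
    - [0,[-0.6,-5,0],[0,0,0]]
    - [0,[-0.2,-2,0],[0,0,0]]
    - [0,[0,0,0],[0,0,0]]
    - [0,[0,0,0],[0,0,0]]

```text
time_s: 17.95
position: [0.485, 0.2617, 0.2915]
orientation: [0.748, 0.664, 0.002, -0.002]
contact_force: [-0.6, 10.7, 1.4]
gripper_width: 0.003
gripper_force: 5.9
```

Emit:
step_arm:
  steps:
    - [0,[-0.1,-1.5,0],[0,0,0]]
    - [0,[-0.1,-1,0],[0,0,0]]
    - [0,[0,0,0],[0,0,0]]
    - [0,[0,0,0],[0,0,0]]

```text
time_s: 18.35
position: [0.4848, 0.2597, 0.2916]
orientation: [0.748, 0.663, 0.003, -0.002]
contact_force: [-1.4, 13.8, 1.8]
gripper_width: 0.005
gripper_force: 7.0
```

Emit:
step_arm:
  steps:
    - [0,[-0.2,-2,0],[0,0,0]]
    - [0,[0,0,0],[0,0,0]]
    - [0,[0,0,0],[0,0,0]]

```text
time_s: 18.65
position: [0.4845, 0.2579, 0.2918]
orientation: [0.748, 0.663, 0.003, -0.002]
contact_force: [-1.6, 15.1, 2.1]
gripper_width: -0.001
gripper_force: 7.5
```

Emit:
step_arm:
  steps:
    - [0,[-0.2,-1.5,0],[0,0,0]]
    - [0,[0,0,0],[0,0,0]]
    - [0,[0,0,0],[0,0,0]]

```text
time_s: 18.95
position: [0.4844, 0.2566, 0.2919]
orientation: [0.748, 0.663, 0.003, -0.002]
contact_force: [-1.6, 16.5, 3.2]
gripper_width: 0.003
gripper_force: 8.0
```

Emit:
step_arm:
  steps:
    - [0,[-0.2,-2,0],[0,0,0]]
    - [0,[0,0,0],[0,0,0]]
    - [0,[0,0,0],[0,0,0]]

```text
time_s: 19.25
position: [0.4842, 0.2549, 0.292]
orientation: [0.749, 0.663, 0.004, -0.002]
contact_force: [-2.3, 17.8, 2.8]
gripper_width: 0.001
gripper_force: 8.6
```

Emit:
step_arm:
  steps:
    - [0,[-0.1,-1.3,0],[0,0,0]]
    - [0,[0,0,0],[0,0,0]]
    - [0,[0,0,0],[0,0,0]]

```text
time_s: 19.55
position: [0.484, 0.254, 0.292]
orientation: [0.749, 0.663, 0.004, -0.003]
contact_force: [-2.8, 19.0, 4.2]
gripper_width: 0.001
gripper_force: 9.3
```

Emit:
step_arm:
  steps:
    - [0,[-0.1,-1.3,0],[0,0,0]]
    - [0,[0,0,0],[0,0,0]]
    - [0,[0,0,0],[0,0,0]]

```text
time_s: 19.85
position: [0.4839, 0.2531, 0.292]
orientation: [0.749, 0.663, 0.004, -0.003]
contact_force: [-2.3, 20.7, 3.2]
gripper_width: 0.001
gripper_force: 10.3
```

Emit:
step_arm:
  steps:
    - [0,[-0.1,-1,0],[0,0,0]]
    - [0,[0,0,0],[0,0,0]]
    - [0,[0,0,0],[0,0,0]]

```text
time_s: 20.15
position: [0.4838, 0.2525, 0.2921]
orientation: [0.749, 0.663, 0.005, -0.003]
contact_force: [-2.0, 22.8, 1.4]
gripper_width: -0.002
gripper_force: 11.1
```

Resistance is at the top of the band. Release, then one light touch to check how much grip remains (no new click).

Emit:
step_arm:
  steps:
    - [0,[0.8,8,0],[0,0,0]]
    - [0,[0.9,10,0],[0,0,0]]
    - [0,[0,0,0],[0,0,0]]
    - [0,[-0.5,-5,0],[0,0,0]]
    - [0,[-0.2,-2.0,0],[0,0,0]]
    - [0,[0,0,0],[0,0,0]]
    - [0,[0,0,0],[0,0,0]]

```text
time_s: 20.85
position: [0.485, 0.2615, 0.2916]
orientation: [0.748, 0.663, 0.003, -0.002]
contact_force: [-1.9, 14.7, 1.3]
gripper_width: -0.001
gripper_force: 7.2
```

At the same trigger position it now resists 14.7 N, against 10.7 N before and about 5 N free, so the last click held and the grip is well over 6 N. Let go and retreat.

Emit:
step_arm:
  steps:
    - [0,[0.8,8,0],[0,0,0]]
    - [0,[1.2,12,0],[0,0,0]]
    - [0,[0,10,0],[0,0,0]]
    - [0,[0,0,20],[0,0,0]]
    - [0,[0,0,40],[0,0,0]]
    - [0,[0,0,30],[0,0,0]]
    - [0,[0,0,0],[0,0,0]]
    - [0,[0,0,0],[0,0,0]]

```text
time_s: 21.65
position: [0.4868, 0.2899, 0.3815]
orientation: [0.747, 0.665, 0.0, 0.0]
contact_force: [-0.7, 0.9, 0.9]
gripper_width: -0.001
gripper_force: 0.0
```

```bash
python3 - <<'E'
from h import *
s=manip.observe();print(s['position'],s['contact_force'],s['time_s'])
im=vision.get_image("top")[:,:,::-1];sd=vision.get_image("side")[:,:,::-1]
a=cv2.resize(im[195:255,190:300],(400,300),interpolation=cv2.INTER_CUBIC);b=cv2.resize(sd[165:265,240:330],(390,433),interpolation=cv2.INTER_CUBIC)
o=np.zeros((433,800,3));o[:300,:400]=a*1.8;o[:,405:795]=b*1.2
cv2.imwrite("pics/end.png",np.clip(o,0,255).astype(np.uint8))
E
```

```text
[0.48675682 0.28988654 0.3814546 ] [-0.71313671  0.8670542   0.85109627] 21.65
```

View pics/end.png

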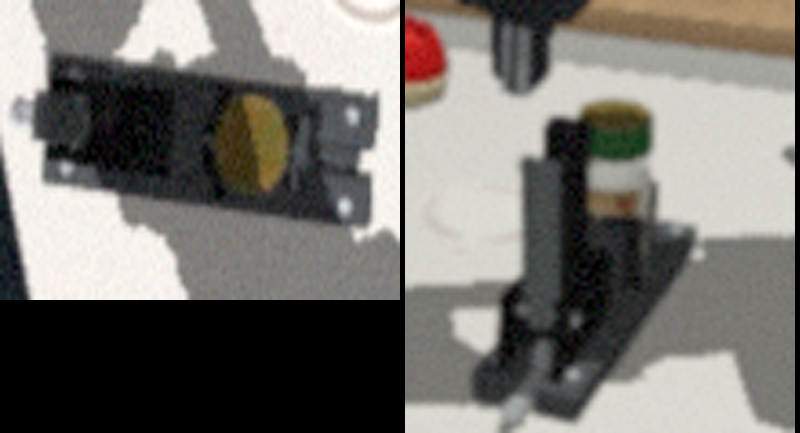

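The jar is upright at (252,145) with the jaw pad against it at about (295,150). The trigger is back at rest and the toothed bar sticks out at (22,108). Handing in.

```bash
python3 -c "
from cell import manip
print(manip.sign_off())"
```

```text
the job is handed in; nothing more can be done
None
```

The jar stands upright in the V jaw, gripped by the sliding jaw after a last squeeze that read 22.8 N (target 20 to 23 N), with the trigger released and the arm clear; the job is handed in, and no verdict came back.

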